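# Clear the sugar board and hold the fullest tin over it

## Task

Get the sugar board ready for a fresh helping: with the scraper block, push all five old lumps of rock sugar off the board into the crumb tray against its far edge (no fingers on the sugar), and put the scraper down on the counter beside the board. Then heft the three identical tins to feel which is heaviest, leaving the two lighter ones standing upright on their mat, and finish while holding the heaviest one in the gripper, still and upright over the middle of the cleared board, about a hand's breadth (10 cm) above it. Leave the mugs, jar, bottle and cups where they are.

Things in the scene. Friction and masses are not known exactly. Their poses are not given: they have to be found in the camera images.
- board: Fixed wooden board 200 x 200 x 24 mm on the counter. Origin: centre of its underside, z up, +x points away from the robot to an open aluminium crumb tray, fixed against the board's +x edge: 110 along x, 230 along y, rim 16 mm high. The board ends at x = 100 mm; the tray covers x = 102 to 212, y = -115 to 115 mm.
- scraper_center (a point): Centre, 35 mm up, of a loose scraper block standing on the counter beside the board's -y edge: 150 long (its x) x 28 wide (its y) x 70 mm high, about 0.22 kg; steel shoe 18 mm high below, beech bar 24 mm wide above. Its long axis lies roughly along the board's x at the start; both long faces scrape.
- mat: Fixed flat black rubber bar mat 150 (its own x) x 360 (its own y) x 3 mm. Origin: centre of its underside on the counter; the three tins stand on it in a row along its y.
- tin_a_center (a point): Centre, 61 mm up, of one of three outwardly identical closed tinplate sugar tins, upright in a row on the mat, wide sides facing: 106 (its x) x 62 (its y) x 122 mm high (its z); straight body to 108 mm, then a smaller fixed lid 96 x 52 x 14. Each weighs 0.2 to 0.9 kg, the heaviest at least 0.15 kg more than the next; the letter tells nothing of the weight.
- tin_b_center (a point): Centre, 61 mm up, of one of three outwardly identical closed tinplate sugar tins, upright in a row on the mat, wide sides facing: 106 (its x) x 62 (its y) x 122 mm high (its z); straight body to 108 mm, then a smaller fixed lid 96 x 52 x 14. Each weighs 0.2 to 0.9 kg, the heaviest at least 0.15 kg more than the next; the letter tells nothing of the weight.
- tin_c_center (a point): Centre, 61 mm up, of one of three outwardly identical closed tinplate sugar tins, upright in a row on the mat, wide sides facing: 106 (its x) x 62 (its y) x 122 mm high (its z); straight body to 108 mm, then a smaller fixed lid 96 x 52 x 14. Each weighs 0.2 to 0.9 kg, the heaviest at least 0.15 kg more than the next; the letter tells nothing of the weight.
- chip_a: Loose brown lump of rock sugar, about 26 mm across and 14 mm high, 11 g, lying on the board at the start. Origin: centre of its underside.
- chip_b: Loose brown lump of rock sugar, about 26 mm across and 14 mm high, 11 g, lying on the board at the start. Origin: centre of its underside.
- chip_c: Loose brown lump of rock sugar, about 26 mm across and 14 mm high, 11 g, lying on the board at the start. Origin: centre of its underside.
- chip_d: Loose brown lump of rock sugar, about 26 mm across and 14 mm high, 11 g, lying on the board at the start. Origin: centre of its underside.
- chip_e: Loose brown lump of rock sugar, about 26 mm across and 14 mm high, 11 g, lying on the board at the start. Origin: centre of its underside.
- mug_far: Blue ceramic mug, 72 mm across, 92 mm high, beyond the tins and beside the crumb tray; bystander. Origin: centre of its underside.
- mug_near: White ceramic mug, 72 mm across, 92 mm high, between the tins and the robot; bystander. Origin: centre of its underside.
- spice_jar: Amber glass spice jar, 60 mm across, 100 mm high, beyond the tins; bystander. Origin: centre of its underside.
- syrup_bottle: Green glass bottle, 64 mm across, 190 mm high, beyond the tins; bystander. Origin: centre of its underside.
- cup_stack: Stack of clear plastic cups, 74 mm across at the top, about 125 mm high, to the right of the crumb tray; bystander. Origin: centre of its underside.
Things that resemble listed ones, but are neither listed nor needed, are in the scene too. Leave any green or red look-alike of the part that bears tin_c_center alone.

How it is judged:
On the way, in this order (a step that is already met when the one before it is completed fails the run):
1. all five lumps of sugar lie in the crumb tray, with the scraper block still in the gripper (x of chip_a in the frame of board between 0.1 and 0.215 m and y of chip_a in the frame of board between -0.115 and 0.115 m and height (world z) of each of chip_a, chip_b, chip_c, chip_d, chip_e below 0.04 m and x of chip_b in the frame of board between 0.1 and 0.215 m and y of chip_b in the frame of board between -0.115 and 0.115 m and x of chip_c in the frame of board between 0.1 and 0.215 m and y of chip_c in the frame of board between -0.115 and 0.115 m and x of chip_d in the frame of board between 0.1 and 0.215 m and y of chip_d in the frame of board between -0.115 and 0.115 m and x of chip_e in the frame of board between 0.1 and 0.215 m and y of chip_e in the frame of board between -0.115 and 0.115 m and contact force between the fingers and scraper above 0.5 N), for 0.1 s.
2. the scraper block is let go and rests on the counter beside the board ((x of scraper_center in the frame of board below -0.12 m or x of scraper_center in the frame of board above 0.23 m or y of scraper_center in the frame of board below -0.12 m or y of scraper_center in the frame of board above 0.12 m) and height (world z) of scraper_center below 0.055 m and contact force between the fingers and scraper below 0.1 N and linear speed of scraper below 0.03 m/s), for 0.2 s.
At the end, for the whole second after the job is handed in: Heaviest tin gripped, still, upright (0.2 rad), touching nothing else, its middle within 70 mm of the board's centre in plan, underside 60 mm or more above the board; both lighter tins upright on the mat; all five lumps in the crumb tray; scraper block on the counter clear of the board (((height (world z) of tin_a_center above 0.145 m and horizontal distance between tin_a_center and board below 0.07 m and angle between tin_a_center's own z axis and vertical below 0.2 rad and contact force between the fingers and tin_a above 2 N and linear speed of tin_a below 0.03 m/s and contact force between tin_a and board below 0.1 N and contact force between tin_a and mat below 0.1 N and contact force between tin_a and scraper below 0.1 N and contact force between each of tin_b, tin_c and anything else below 6 N and (height (world z) of tin_b_center below 0.072 m and angle between tin_b_center's own z axis and vertical below 0.1 rad and x of tin_b_center in the frame of mat between -0.09 and 0.09 m and y of tin_b_center in the frame of mat between -0.2 and 0.2 m) and (height (world z) of tin_c_center below 0.072 m and angle between tin_c_center's own z axis and vertical below 0.1 rad and x of tin_c_center in the frame of mat between -0.09 and 0.09 m and y of tin_c_center in the frame of mat between -0.2 and 0.2 m)) or (height (world z) of tin_b_center above 0.145 m and horizontal distance between tin_b_center and board below 0.07 m and angle between tin_b_center's own z axis and vertical below 0.2 rad and contact force between the fingers and tin_b above 2 N and linear speed of tin_b below 0.03 m/s and contact force between tin_b and board below 0.1 N and contact force between tin_b and mat below 0.1 N and contact force between tin_b and scraper below 0.1 N and contact force between each of tin_a, tin_c and anything else below 6 N and (height (world z) of tin_a_center below 0.072 m and angle between tin_a_center's own z axis and vertical below 0.1 rad and x of tin_a_center in the frame of mat between -0.09 and 0.09 m and y of tin_a_center in the frame of mat between -0.2 and 0.2 m) and (height (world z) of tin_c_center below 0.072 m and angle between tin_c_center's own z axis and vertical below 0.1 rad and x of tin_c_center in the frame of mat between -0.09 and 0.09 m and y of tin_c_center in the frame of mat between -0.2 and 0.2 m)) or (height (world z) of tin_c_center above 0.145 m and horizontal distance between tin_c_center and board below 0.07 m and angle between tin_c_center's own z axis and vertical below 0.2 rad and contact force between the fingers and tin_c above 2 N and linear speed of tin_c below 0.03 m/s and contact force between tin_c and board below 0.1 N and contact force between tin_c and mat below 0.1 N and contact force between tin_c and scraper below 0.1 N and contact force between each of tin_a, tin_b and anything else below 6 N and (height (world z) of tin_a_center below 0.072 m and angle between tin_a_center's own z axis and vertical below 0.1 rad and x of tin_a_center in the frame of mat between -0.09 and 0.09 m and y of tin_a_center in the frame of mat between -0.2 and 0.2 m) and (height (world z) of tin_b_center below 0.072 m and angle between tin_b_center's own z axis and vertical below 0.1 rad and x of tin_b_center in the frame of mat between -0.09 and 0.09 m and y of tin_b_center in the frame of mat between -0.2 and 0.2 m))) and x of chip_a in the frame of board between 0.1 and 0.215 m and y of chip_a in the frame of board between -0.115 and 0.115 m and height (world z) of each of chip_a, chip_b, chip_c, chip_d, chip_e below 0.04 m and x of chip_b in the frame of board between 0.1 and 0.215 m and y of chip_b in the frame of board between -0.115 and 0.115 m and x of chip_c in the frame of board between 0.1 and 0.215 m and y of chip_c in the frame of board between -0.115 and 0.115 m and x of chip_d in the frame of board between 0.1 and 0.215 m and y of chip_d in the frame of board between -0.115 and 0.115 m and x of chip_e in the frame of board between 0.1 and 0.215 m and y of chip_e in the frame of board between -0.115 and 0.115 m and (x of scraper_center in the frame of board below -0.12 m or x of scraper_center in the frame of board above 0.23 m or y of scraper_center in the frame of board below -0.12 m or y of scraper_center in the frame of board above 0.12 m) and height (world z) of scraper_center below 0.055 m); the arm keeps its last pose, push and grip.
It fails at once if a finger touches the sugar (contact force between the fingers and chip_a above 0.5 N or contact force between the fingers and chip_b above 0.5 N or contact force between the fingers and chip_c above 0.5 N or contact force between the fingers and chip_d above 0.5 N or contact force between the fingers and chip_e above 0.5 N).
It fails at once if a mug, the jar, the bottle or the cup stack is shifted by more than 30 mm (distance of any of mug_far, mug_near, spice_jar, syrup_bottle, cup_stack from where it was at the start of the episode above 0.03 m).
It also fails if it takes over 72 s, if anything falls off the work surface, if the arm or the gripper's body presses on something with over 40 N, if the wrist force passes 120 N, or if a joint passes its speed limit or range.

## Robot

A 6-joint arm with a two-finger parallel gripper is mounted at the origin on the work surface. World frame = base frame: x ahead of the robot, y to its left, z up, the work surface at z = 0. Lengths are in m, angles in rad, forces in N, time in s.
With the tool pointing down it reaches from about 0.275 to 0.975 m from the base axis. Payload 8.4 kg.
Tool frame: the origin (TCP) lies at the very end of the fingers, on their centre line; the grasp point (between the pads) lies bot.grasp_offset behind it (bot.grasp_offset is the distance from the TCP to the grasp point, in m); z points along the fingers, y is the line along which they close (so a half turn about z gives the same grasp; the last joint's range is limited). The gripper opens to 92 mm and grips with 3 to 60 N. Pads are 20 mm wide; open, the fingers measure 128 mm over their backs; the gripper's body (75 mm by 189 mm) begins 69 mm behind the grasp point.
Start: joints at [1.348, 0.353, 1.633, -0, 1.155, -0.002], TCP at [0.137, 0.61, 0.19] pointing down, gripper open.
Joint ranges: [-2.63, 2.63], [-0.92, 2.1], [0.06, 2.66], [-1.3, 4.44], [0, 2.69], [-3.02, 3.02]. Speed limits (rad/s): [2.22, 2.22, 2.79, 3.14, 3.14, 3.14].

## Interface

Orientations are given as a unit quaternion [x, y, z, w].
In Python, from bench import bot gives the robot as it stands. The module is installed in compiled form; this text tells all that it offers. Calls block until the motion is done:
- bot.movep(position, orientation): joint-space move of the TCP to a pose.
- bot.movel(position, orientation=None, max_speed=0.15): straight line of the TCP; orientation=None keeps the orientation; max_speed is the mean speed in m/s.
- bot.move_j(angles): joint-space move.
- bot.set_gripper(opening, force=None): finger opening in m; force is the grip in N (None keeps the last); returns when the fingers have stopped.
- bot.dwell(seconds).
- bot.inverse_kinematics(position, orientation): joint angles nearest the present ones, or None.
- bot.read_state(): the state.
- bot.get_image(name): name is "scene" or "top" or "wrist"; returns (picture, depth): 480x640x3 uint8, red, green, blue; 480x640 float32, m along the optical axis (not along the pixel's ray), 0 where there is no reading.
- bot.camera_info(name): a dict with "vertical_fov" (degrees; the focal length in pixels is half the picture's height over the tangent of half this angle, whatever the lens; pixels are square), "cx", "cy" (the principal point, pixels), "R" (3x3) and "t" (3): a world point X has camera coordinates R X + t; the wrist camera has in their place "T_tool_cam" (4x4, takes a point from camera to tool coordinates, whose origin is the TCP and whose axes are the flange's). Camera axes: x right, y down, z forward; pixel columns grow to the right and rows downward; lengths in m; the calibration is good to about 2 mm. A picture is of the moment at which its call begins: read the wrist's pose just before it. camera_info takes no time and is no camera call.
A pose or a line that the arm cannot do raises bot.MotionError and nothing moves.
- bot.finish_job(): hands the job in; it is judged then, once.
The state is a dict: "time_s": time; "qpos": joint angles; "joint_vel": joint speeds; "tau": joint torques, N m; "position": TCP position; "ee_rot": TCP orientation; "contact_force": force on the tool from outside, world axes, zero at the start; "wrist_torque": the same for the moment, N m; "opening": finger opening in m; "grasp_force": force on a finger pad.
Only numpy, scipy, OpenCV 4.12 (cv2) and the standard library are available. Lean on these libraries where they do the work, as an engineer would, in place of code of your own. Each camera call takes 0.05 s, during which the arm holds its last target. There are 200 camera calls.

## Working session

There is one attempt and no reset: what is moved stays moved. The work goes in short steps, each a Python script; the robot and the scene stay as the last script left them, time stands still between calls to the robot, and variables do not carry over. Pictures are saved under pics/ and viewed, at most 10 in all, crops included, and the job is handed in when it is done.

```bash
mkdir -p pics; cat > h.py <<'E'
import numpy as np, cv2
from bench import bot
def cam(n):
    c=bot.camera_info(n); f=240/np.tan(np.radians(c["vertical_fov"])/2)
    return f,c["cx"],c["cy"],np.array(c["R"]),np.array(c["t"])
def cloud(n,depth):  # world points per pixel
    f,cx,cy,R,t=cam(n); v,u=np.mgrid[:480,:640]
    P=np.stack([(u-cx)/f*depth,(v-cy)/f*depth,depth],-1)
    return (P-t)@R
def ray(n,u,v,z):
    f,cx,cy,R,t=cam(n); d=R.T@np.array([(u-cx)/f,(v-cy)/f,1]); o=-R.T@t
    return o+d*(z-o[2])/d[2]
def save(n,img): cv2.imwrite('pics/'+n+'.png',img[...,::-1])
E
python3 - <<'E'
from h import *
for n in("top","scene"):
    i,d=bot.get_image(n); save(n+"0",i); np.savez(''+n+'0.npz',i=i,d=d)
    f,cx,cy,R,t=cam(n); print(n,f,cx,cy,-R.T@t,R.round(3).tolist(),(d==0).mean())
s=bot.read_state(); print({k:np.round(v,3).tolist() for k,v in s.items()},bot.grasp_offset)
print(bot.camera_info("wrist"))
E
```

```text
top 447.12258948773933 320.6152162797898 237.34767999150958 [0.43038167 0.06236149 1.34913705] [[-0.029, -0.999, 0.018], [-0.996, 0.027, -0.082], [0.082, -0.02, -0.996]] 0.003958333333333334
scene 493.84145548577743 321.0886374408579 234.5385132930105 [ 1.18769298 -0.55080848  0.7733099 ] [[0.649, 0.76, 0.018], [0.476, -0.388, -0.789], [-0.593, 0.521, -0.614]] 0.0040625
{'time_s': 0.1, 'qpos': [1.348, 0.354, 1.634, -0.0, 1.155, -0.002], 'joint_vel': [-0.0, -0.002, -0.001, 0.0, -0.001, 0.0], 'tau': [-0.0, -59.491, -33.493, 0.07, 0.018, 0.0], 'position': [0.137, 0.609, 0.189], 'ee_rot': [0.11, 0.994, -0.001, -0.0], 'contact_force': [-0.313, -0.896, 0.371], 'wrist_torque': [0.02, 0.028, 0.05], 'grasp_force': 0.0, 'opening': 0.092} 0.0187
{'vertical_fov': 65.73411448026896, 'cx': 318.91534755768384, 'cy': 245.75866041634245, 'T_tool_cam': array([[ 7.52371116e-06, -9.61469103e-01, -2.74913013e-01,
         7.79976704e-02],
       [ 9.99999696e-01, -2.07222469e-04,  7.52098666e-04,
         3.44249097e-04],
       [-7.80087783e-04, -2.74912935e-01,  9.61468808e-01,
        -1.94795288e-01],
       [ 0.00000000e+00,  0.00000000e+00,  0.00000000e+00,
         1.00000000e+00]])}
```

View pics/top0.png

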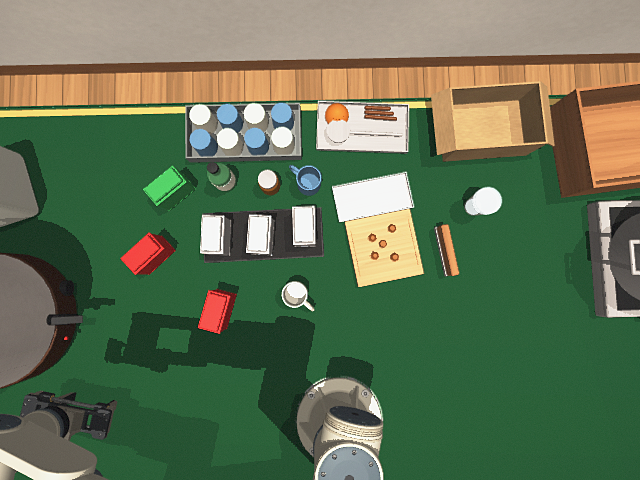

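View pics/scene0.png

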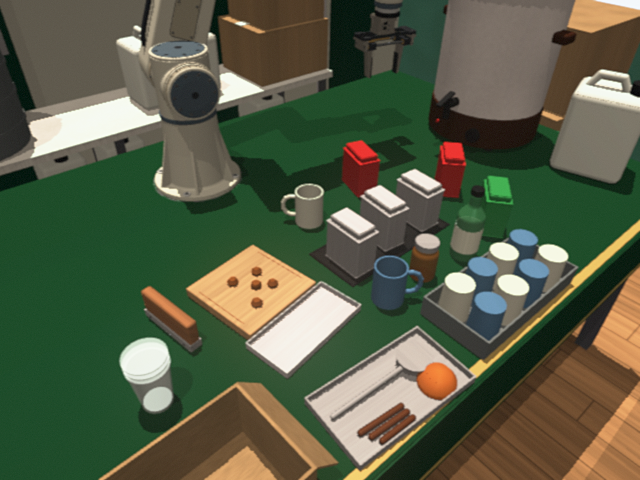

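Top view: tins (white) at (215,234), (260,233), (304,226) on the black mat. Look-alikes: red at (147,254) and (216,311), green at (165,186). The board is at (385,247) with five lumps, the crumb tray at (373,197) (the tray at (363,127) is a decoy), and the scraper at (448,250). Mugs are at (307,180) and (294,294), jar at (268,180), bottle at (221,178), cups at (483,201). Next I'll measure from colour and depth.

```bash
python3 - <<'E'
from h import *
z=np.load('top0.npz'); i,d=z['i'],z['d']; W=cloud('top',d); np.set_printoptions(precision=4,suppress=True)
hsv=cv2.cvtColor(i,cv2.COLOR_RGB2HSV); Hh,S,V=[hsv[...,k].astype(int) for k in range(3)]
print('table z',np.median(W[330:380,420:560,2]))
def box(u0,u1,v0,v1):
    m=np.zeros((480,640),bool); m[v0:v1,u0:u1]=1; return m
def rect(name,m,zz):
    m=cv2.morphologyEx(m.astype(np.uint8),cv2.MORPH_OPEN,np.ones((3,3)))
    c=max(cv2.findContours(m,cv2.RETR_EXTERNAL,cv2.CHAIN_APPROX_NONE)[0],key=cv2.contourArea)
    p=np.array([ray('top',u,v,zz)[:2] for u,v in c[:,0]],np.float32)
    (cx,cy),(w,h),a=cv2.minAreaRect(p); 
    print(name,'c',np.array([cx,cy]),'size',np.array([w,h]),'ang',a,'z',np.median(W[...,2][m>0]))
rect('board',box(335,430,205,295)&(abs(W[...,2]-.024)<.008)&(Hh<28)&(S>60),.024)
rect('tray',box(325,420,165,225)&(S<40)&(V>120),.012)
rect('mat',box(195,330,200,268)&(V<70)&(S<90)|(box(195,330,200,268)&(S<50)),.003)
rect('scraper',box(430,465,215,285)&(W[...,2]>.05),.07)
rect('scraper',box(430,465,215,285)&(W[...,2]>.05)&(Hh<25)&(S>80),.07)
for n,u in(('t1',215),('t2',260),('t3',304)):
    b=box(u-19,u+19,195,265)
    rect(n+'lid',b&(W[...,2]>.119),.125); rect(n+'body',b&(W[...,2]>.10),.115)
m=box(350,420,215,275)&(Hh<14)&(S>150)&(V<180)
m=box(350,420,215,275)&(W[...,2]>.031)
n,_,st,ce=cv2.connectedComponentsWithStats(m.astype(np.uint8))
for k in range(1,n):
    if st[k,4]>5: print('chip',st[k,4],ce[k],ray('top',*ce[k],.035))
for nm,(u0,u1,v0,v1) in dict(mugfar=(288,325,160,196),mugnear=(278,318,278,315),jar=(255,281,165,195),bottle=(203,238,158,192),cups=(462,505,184,218)).items():
    m=box(u0,u1,v0,v1)&(W[...,2]>.04); P=W[m]; top=P[P[:,2]>np.percentile(P[:,2],97)-.015]; print(nm,(top.min(0)+top.max(0))/2,'top',P[:,2].max())
    print('   ext',P.min(0),P.max(0))
E
```

```text
table z 0.0011693225398727019
board c [ 0.5042 -0.1504] size [0.1993 0.2001] ang 9.815267562866211 z 0.025342127875293757
tray c [ 0.6599 -0.1251] size [0.1118 0.2322] ang 9.656645774841309 z 0.0038506380964634613
mat c [0.5571 0.2146] size [0.158  0.3707] ang 1.8562531471252441 z 0.011852093716296338
scraper c [ 0.4895 -0.33  ] size [0.1491 0.0292] ang 9.43360710144043 z 0.0700479577226517
scraper c [ 0.4898 -0.3299] size [0.1486 0.0292] ang 9.433606147766113 z 0.07005441310900978
t1lid c [0.5485 0.3381] size [0.0522 0.0943] ang 86.8953857421875 z 0.1258186732194797
t1body c [0.5489 0.3373] size [0.0635 0.106 ] ang 87.2424087524414 z 0.12472174791691087
t2lid c [0.5461 0.2102] size [0.0519 0.0947] ang 85.04850769042969 z 0.12605713760672338
t2body c [0.546  0.2095] size [0.063  0.1062] ang 85.0613784790039 z 0.12505106173025765
t3lid c [0.5666 0.085 ] size [0.095  0.0517] ang 0.39683884382247925 z 0.12630109735428577
t3body c [0.5669 0.0848] size [0.1064 0.0623] ang 0.08758901059627533 z 0.12525001875471786
chip 51 [391.6275 228.2353] [ 0.5594 -0.175   0.035 ]
chip 48 [371.7917 237.4167] [ 0.5337 -0.1151  0.035 ]
chip 47 [382.2766 243.3617] [ 0.5153 -0.1454  0.035 ]
chip 50 [374.3  255.42] [ 0.4803 -0.1205  0.035 ]
chip 50 [394.38 256.56] [ 0.4753 -0.1796  0.035 ]
mugfar [0.7044 0.0694 0.0923] top 0.10281114717076294
   ext [0.6694 0.0336 0.0403] [0.7508 0.124  0.1028]
mugnear [0.4304 0.0624 1.3491] top 1.349137046175746
   ext [0.3287 0.0624 0.0412] [0.4304 0.1523 1.3491]
jar [0.5794 0.1361 0.7205] top 1.349137046175746
   ext [0.4304 0.0624 0.0433] [0.7284 0.2132 1.3491]
bottle [0.5812 0.1975 0.7642] top 1.349137046175746
   ext [0.4304 0.0624 0.0402] [0.7832 0.3782 1.3491]
cups [ 0.5449 -0.2044  0.7325] top 1.349137046175746
   ext [ 0.4304 -0.4712  0.0402] [0.6593 0.0624 1.3491]
```

Sizes match the specs: board 199x200 mm, board to tray 158 mm, scraper 149x29x70 mm, tins 106x63x125 mm. The only scraper candidate is (448,250). The tins could be confused with the red and green boxes. I'll check with one close crop and put the lumps and bystanders into the board frame.

```bash
cat >> h.py <<'E'
B=np.array([.5042,-.1504]); BY=np.radians(9.7)
def bw(x,y): return B+np.array([np.cos(BY)*x-np.sin(BY)*y,np.sin(BY)*x+np.cos(BY)*y])
def wb(p): d=np.asarray(p)[:2]-B; return np.array([np.cos(BY)*d[0]+np.sin(BY)*d[1],-np.sin(BY)*d[0]+np.cos(BY)*d[1]])
def q(deg): a=np.radians(deg)/2; return [np.cos(a),np.sin(a),0,0]
E
python3 - <<'E'
from h import *
np.set_printoptions(precision=4,suppress=True)
i=np.load('top0.npz')['i']; save('crop',cv2.resize(i[160:320,190:510],(800,400),interpolation=cv2.INTER_CUBIC))
for p in ((.5594,-.175),(.5337,-.1151),(.5153,-.1454),(.4803,-.1205),(.4753,-.1796)): print('chip',wb(p))
print('scr',wb((.4895,-.33)),'cups',ray('top',488,200,.125),'mugnear',ray('top',294,292,.092),'jar',ray('top',268,178,.1),'bottle',ray('top',214,168,.19))
bot_q=bot.read_state()['qpos']
for n,p,a in(('scr',(.4897,-.33,.038),9.4),('push',(*bw(-.11,0),.064),99.7),('t1',(.5487,.3377,.065),177.2),('brd',(*B,.2),177)): print(n,np.array(bot.inverse_kinematics(p,q(a))))
E
```

```text
chip [ 0.0503 -0.0335]
chip [0.035  0.0298]
chip [0.0118 0.0031]
chip [-0.0185  0.0335]
chip [-0.0334 -0.0239]
scr [-0.0448 -0.1746] cups [ 0.6223 -0.4312  0.125 ] mugnear [0.3825 0.1159 0.092 ] jar [0.7052 0.1814 0.1   ] bottle [0.7156 0.3137 0.19  ]
scr [-0.5955  0.4822  1.8246 -0.      0.8347  0.8112]
push [-0.4069  0.2345  2.1466 -0.      0.7605 -0.5762]
t1 [ 0.5494  0.5154  1.6873 -0.      0.9388 -0.9725]
brd [-0.2927  0.1888  1.8325 -0.      1.1203 -1.8112]
```

View pics/crop.png

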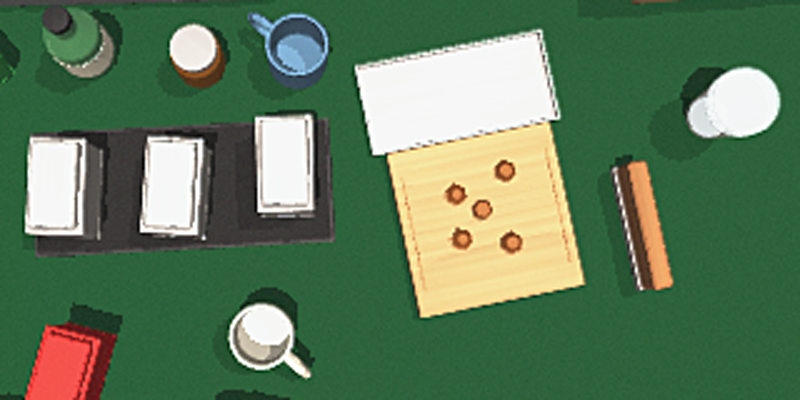

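The crop shows the three white tins (left), the scraper (640,225) and five lumps in the middle of the board. I'll grasp the scraper.

```bash
python3 - <<'E'
from h import *
np.set_printoptions(precision=4,suppress=True)
bot.movep([.4897,-.33,.2],q(9.4)); bot.movel([.4897,-.33,.04])
i,d=bot.get_image('wrist'); save('w1',i)
bot.set_gripper(.0,30); s=bot.read_state(); z0=s['position'][2]
print(s['time_s'],s['opening'],s['grasp_force'],s['position'],s['contact_force'])
bot.movel([.4897,-.33,.11]); bot.dwell(.2); s=bot.read_state(); print(s['opening'],s['contact_force'],s['position'],z0)
bot.movep([*bw(-.08,0),.13],q(99.7)); s=bot.read_state(); print(s['time_s'],s['opening'],s['position'])
i,d=bot.get_image('wrist'); save('w2',i)
i,d=bot.get_image('scene'); save('s2',i[180:420,80:400])
E
```

```text
5.9083 0.023643862298258 29.99583899974823 [ 0.4897 -0.3301  0.04  ] [ 0.0851 -1.1356 -0.0802]
0.023565275090545044 [-0.2691  0.1746 -0.8352] [ 0.489  -0.3295  0.1088] 0.040018226396185595
7.95 0.02335456116215931 [ 0.4257 -0.1642  0.13  ]
```

View pics/s2.png

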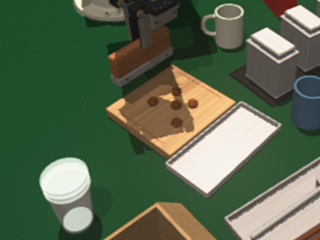

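The scraper is held level above the near end of the board, (140,60) in the crop. Now the push.

```bash
python3 - <<'E'
from h import *
np.set_printoptions(precision=4,suppress=True)
bot.movel([*bw(-.08,0),.0655],max_speed=.08); s=bot.read_state(); print(s['position'],s['contact_force'])
bot.movel([*bw(.135,0),.0655],max_speed=.07); bot.dwell(.4); s=bot.read_state(); print(s['time_s'],s['position'],s['contact_force'],s['opening'])
i,d=bot.get_image('scene'); save('s3',cv2.resize(i[220:400,160:400],(720,540)))
E
```

```text
[ 0.4257 -0.164   0.0658] [-0.9069  0.0816 -0.9241]
12.6333 [ 0.6373 -0.1277  0.0655] [-0.5126  0.0099 -2.0295] 0.023420114819618438
```

View pics/s3.png

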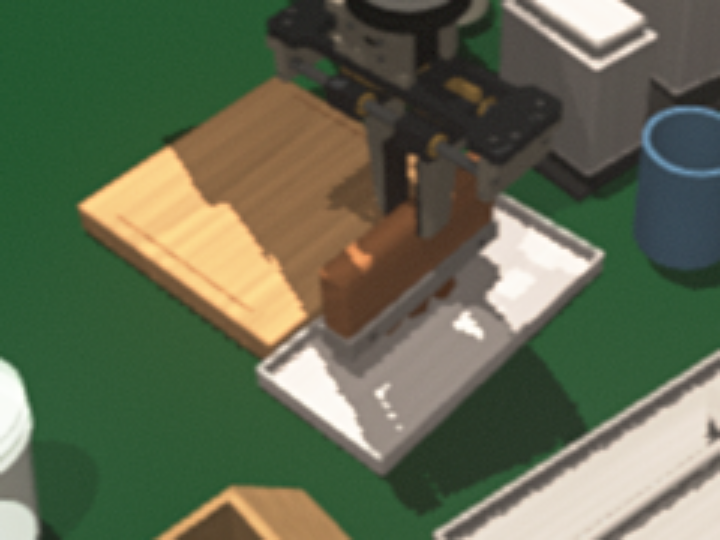

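The board is clear and the lumps are in front of the blade (430,295). I'll lift and verify their count and positions with the scraper still held.

```bash
python3 - <<'E'
from h import *
np.set_printoptions(precision=4,suppress=True)
p=bw(.135,0); bot.movel([*p,.13]); p=bw(-.03,0); bot.movel([*p,.15],max_speed=.2)
print(bot.read_state()['time_s'])
i,d=bot.get_image('scene'); save('s4',cv2.resize(i[220:400,160:400],(720,540))); W=cloud('scene',d)
hsv=cv2.cvtColor(i,cv2.COLOR_RGB2HSV)
m=((hsv[...,0]<18)&(hsv[...,1]>100)&(W[...,2]<.045)&(W[...,2]>-.01)); X=W[...,:2]-B
bx=np.cos(BY)*X[...,0]+np.sin(BY)*X[...,1]; by=-np.sin(BY)*X[...,0]+np.cos(BY)*X[...,1]
m&=(bx>.103)&(bx<.25)&(abs(by)<.13)
n,_,st,ce=cv2.connectedComponentsWithStats(m.astype(np.uint8))
for k in range(1,n):
    if st[k,4]>8: print(st[k,4],ce[k],wb(ray('scene',*ce[k],.012)))
E
```

```text
14.25
301 [298.0133 317.3056] [0.1327 0.0057]
81 [276.1358 331.0988] [ 0.1242 -0.0504]
```

View pics/s4.png

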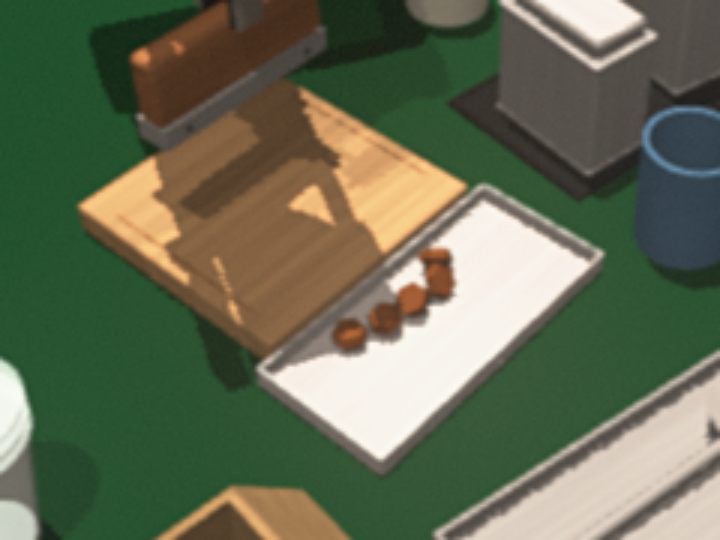

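All five lumps lie in the tray, (350,335) to (435,257), and the board is clear. Next I'll put the scraper back on the counter and heft the first tin.

```bash
cat >> h.py <<'E'
T=dict(t1=(.5487,.3377,177),t2=(.546,.210,175),t3=(.5667,.085,180))
def fz(n=12):
    v=[]
    for _ in range(n): bot.dwell(.04); v.append(bot.read_state()['contact_force'][2])
    return np.mean(v),np.std(v)
def heft(k):
    x,y,a=T[k]; bot.movep([x,y,.24],q(a)); bot.movel([x,y,.065]); f0=fz()
    bot.set_gripper(0,35); s=bot.read_state(); print(k,'open',s['opening'],'grip',s['grasp_force'],s['position'])
    bot.movel([x,y,.105],max_speed=.08); bot.dwell(.3); f1=fz(); print(' mass',(f0[0]-f1[0])/9.81,f0,f1,'t',bot.read_state()['time_s'])
def down(k):
    x,y,a=T[k]; bot.movel([x,y,.0655],max_speed=.05); bot.set_gripper(.092); bot.movel([x,y,.24],max_speed=.2)
E
python3 - <<'E'
from h import *
np.set_printoptions(precision=4,suppress=True)
bot.movep([.4897,-.33,.12],q(9.4)); bot.movel([.4897,-.33,.041],max_speed=.08); s=bot.read_state(); print(s['position'],s['contact_force'])
bot.set_gripper(.092); bot.movel([.4897,-.33,.25],max_speed=.2); print(bot.read_state()['time_s'])
i,d=bot.get_image('top'); W=cloud('top',d); m=(W[...,2]>.05)&(W[...,2]<.09); m[:215]=0;m[285:]=0;m[:,:428]=0;m[:,468:]=0
v,u=np.nonzero(m); print('scraper',len(u),wb(W[m].mean(0)),np.percentile(W[m][:,2],90))
heft('t1')
i,d=bot.get_image('scene'); save('s5',i[80:380,200:560])
E
```

```text
[ 0.4901 -0.3303  0.0415] [ 0.0725  0.2602 -2.285 ]
18.8917
scraper 441 [-0.0444 -0.1736] 0.07357260542074943
t1 open 0.06126943621730476 grip 34.97588038444519 [0.5491 0.3386 0.0654]
 mass 0.8631080939383624 (np.float64(-0.012722741119777623), np.float64(0.48767240748050533)) (np.float64(-8.479813142655113), np.float64(0.29855546742441813)) t 25.15
```

View pics/s5.png

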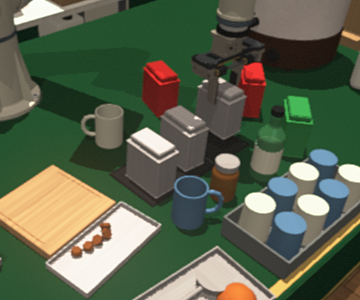

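The scraper stands on the counter, and tin t1 lifts upright at about 0.86 kg. There is time to heft the other two as asked.

```bash
python3 - <<'E'
from h import *
np.set_printoptions(precision=4,suppress=True)
down('t1'); heft('t2'); down('t2'); heft('t3'); down('t3'); print(bot.read_state()['time_s'])
E
```

```text
t2 open 0.06160737476603549 grip 34.96691644191742 [0.5462 0.2103 0.0651]
 mass 0.4482882839090474 (np.float64(0.02651118941424313), np.float64(0.5458295005617776)) (np.float64(-4.371196875733512), np.float64(0.4979935422055442)) t 32.175
t3 open 0.0616525320311032 grip 34.97592329978943 [0.5668 0.0851 0.065 ]
 mass 0.2315982109017313 (np.float64(0.18734956350487897), np.float64(0.33500219413515575)) (np.float64(-2.0846288854411053), np.float64(0.5086306918410547)) t 39.15
41.725
```

t1 is heaviest: 0.86, 0.45 and 0.23 kg. I'll carry it over the board.

```bash
python3 - <<'E'
from h import *
np.set_printoptions(precision=4,suppress=True)
heft('t1'); x,y,a=T['t1']; bot.movel([x,y,.26]); bot.movel([*B,.26],q(a),max_speed=.13); bot.movel([*B,.188],max_speed=.08); bot.dwell(.8)
s=bot.read_state(); print(s['time_s'],s['position'],s['opening'],s['grasp_force'],s['contact_force'],np.abs(s['joint_vel']).max())
i,d=bot.get_image('scene'); save('s6',i[80:420,80:560])
i,d=bot.get_image('top'); save('t6',i[150:320,180:510])
E
```

```text
t1 open 0.06184091403029348 grip 34.98164176940918 [0.549  0.3383 0.0652]
 mass 0.8354483306423173 (np.float64(-0.294704531143451), np.float64(0.4571304606896625)) (np.float64(-8.490452654744583), np.float64(0.36907335888613846)) t 46.5417
53.4917 [ 0.5042 -0.1504  0.188 ] 0.06196282320271314 34.95937764644623 [-0.2325  0.5401 -8.5201] 0.0015594932550711594
```

View pics/s6.png

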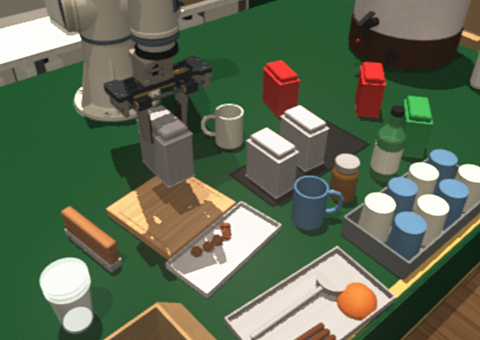

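The tin is upright over the board at (165,150) and still. The two lighter tins stand on the mat, (272,165) and (303,140), the lumps are in the tray (215,240), and the scraper is on the counter (90,240).

```bash
python3 -c "
from bench import bot
print(bot.finish_job())"
```

```text
the job is handed in; nothing more can be done
None
```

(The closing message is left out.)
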